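# Clamp the bracket and hold the go gauge through both bushings

## Task

A hinge bracket lies in the inspection fixture: first swing the orange-knobbed clamp strap fully down over its foot. Then take the blue-handled pin gauge from the stand and thread it straight down through the bracket's upper bushing and on through the lower one, until only about 20 mm of bare pin shows between handle and upper bushing. Finish there, still holding the gauge still in the gripper so that its handle does not rest on the bracket; leave the other gauges, the red tray and the little jar where they are, and the bracket in its nest.

Things in the scene. Friction and masses are not known exactly. Their poses are not given: they have to be found in the camera images.
- fixture: Dark steel fixture plate, 200 x 200 x 12 mm, fixed to the bench, yawed within about 0.4 rad. Origin: on the bench, under the common bore axis of the bracket; z up. The plate reaches x -90..110 and y -60..140 mm. Low black stops (7 mm high) around the bracket's foot. The clamp is at y = +85 mm and shuts towards -x.
- clamp (a joint): Angle of the clamp strap, rad: 0 = fully down (level, its underside 1 mm over the bracket's foot), 1.5 = upright; starts at 0.8 to 1.3. Stiff hinge: it stays where it is left; about 0.2 N m moves it (2 N at 100 mm from the hinge).
- clamp_hinge (a point): Hinge axis of the clamp strap (it runs along the fixture's y), on the fixture at x = 75, y = 85, z = 25 mm. The strap is a steel bar 24 mm wide and 8 mm thick, centred on the hinge axis, which reaches 142 mm from it towards the fixture's -x when shut; opening lifts its free end.
- clamp_knob (a point): Centre of the orange ball knob (26 mm across) at the free end of the strap, 148 mm from the hinge axis.
- bracket: Aluminium bracket, 0.6 kg, loose in the nest (1 mm play), axes as the fixture's. Origin: underside of its 8 mm foot, on the bore axis, z up. Foot 80 x 70 mm, 40 mm wide tongue to y = 105 for the clamp. A web (x -40..-28, y -30..30, to z 94) carries two lugs, x -28..24, y -22..22 mm: lower z 40..52, upper z 82..94. In each a brass-ringed bushing, bore 14 mm, on one vertical axis.
- upper_bush (a point): Centre of the mouth of the upper bushing, on the top face of the upper lug (94 mm above the bracket's underside, 106 mm above the bench).
- lower_bush (a point): Centre of the exit of the lower bushing, on the underside of the lower lug, 54 mm straight below upper_bush.
- go_gauge: The gauge to use: blue handle, steel pin 12 mm thick, 84 mm long, its last 8 mm tapered to 6 mm; 0.12 kg. Origin: centre of the shoulder (underside of the handle); z up the handle. Handle: collar 26 mm wide, z 0..5 mm, then a round grip 22 mm wide, z 5..47 mm. Starts upright in one of the stand's three places (any), shoulder on the top plate.
- go_tip (a point): Centre of the gauge's tip, 84 mm below its shoulder.
- stand: Gauge stand, fixed, 80 x 190 mm; white top plate (60 mm deep, upper face 92 mm over the bench) with three 16 mm holes at y = -60, 0, +60 mm along its own y. Origin: on the bench under the middle hole. Yawed within about 0.3 rad.
- red_gauge: Steel pin gauge with a red handle, standing upright in one of the three places of the stand (any of the three); a bystander, leave it alone. Same lengths as go_gauge, pin 14.4 mm thick. Origin: centre of the shoulder (underside of the handle).
- black_gauge: Steel pin gauge with a black handle, standing upright in one of the three places of the stand (any of the three); a bystander, leave it alone. Same lengths as go_gauge, pin 10 mm thick. Origin: centre of the shoulder (underside of the handle).
- parts_tray: Red open tray with brass bushings, 100 x 140 x 30 mm, behind the stand; a bystander. Origin: centre of the underside.
- jar: Small jar, 44 mm wide and 85 mm tall, with a black cap, at the left of the fixture; a bystander. Origin: centre of the underside.
Mind the look-alikes: they are no part of the job. What is shaped like the bracket but green or pink is not meant.

How it is judged:
By the outcome, as a careful person would: the job done as asked, in the order asked, and still so for the second after the job is handed in, while the arm keeps its last pose, push and grip.
It also fails if it takes over 54 s, if anything falls off the work surface, if the arm or the gripper's body presses on something with over 40 N, if the wrist force passes 120 N, or if a joint passes its speed limit or range.

## Robot

A 6-joint arm with a two-finger parallel gripper is mounted at the origin on the work surface. World frame = base frame: x ahead of the robot, y to its left, z up, the work surface at z = 0. Lengths are in m, angles in rad, forces in N, time in s.
With the tool pointing down it reaches from about 0.3 to 0.85 m from the base axis. Payload 4.2 kg.
Tool frame: the origin (TCP) lies between the finger pads; the fingertips stand 11 mm ahead of it and the grasp point (between the pads) lies 8 mm behind it (ctrl.finger_overhang is the distance from the TCP to the fingertips, in m); z points along the fingers, y is the line along which they close (so a half turn about z gives the same grasp; the last joint's range is limited). The gripper opens to 91 mm and grips with 3 to 60 N. Pads are 32 mm wide; open, the fingers measure 118 mm over their backs; the gripper's body (76 mm by 178 mm) begins 60 mm behind the grasp point.
Start: joints at [-1.242, 0.32, 1.565, -0, 1.257, -0.02], TCP at [0.197, -0.54, 0.225] pointing down, gripper open.
Joint ranges: [-3.11, 3.11], [-0.84, 2.01], [0.21, 2.61], [-1.34, 4.49], [0.05, 2.63], [-2.56, 2.56]. Speed limits (rad/s): [2.57, 2.57, 3.14, 3.14, 3.14, 3.14].

## Interface

Orientations are given as a unit quaternion [x, y, z, w].
In Python, from rig import ctrl gives the robot as it stands.
- The arm moves only by the tool jog_arm, never from a script. Its argument "increments" is a list of rows, each a list of 3 entries, a list of its own where there are three numbers: the shift along the tool's x, y, z in m, then the turn, a rotation vector about the tool's x, y, z in degrees, then the opening, from 0 (shut) to 1 (fully open). A call has exactly 8 rows; each row is the pose to reach, as a shift and turn from the pose commanded when the call began, along the tool's axes at that moment; what a row does not reach only later rows make up. A row lasts 1/12 s, in which the tool goes at most 41.7 mm and 7.16 degrees, less where a joint would pass 70% of its speed; a pose out of reach is approached as far as the arm can. A call with a gripper value outside its range is refused whole. The fingers move at their own pace and stop on an object; "newtons" is the grip in N (left out, the last holds). Time passes only in rows, so rows that repeat a pose let the fingers close, or fill a call up. It gives the time, the measured TCP pose, the force, the opening and the grip force at its end, in the units of the state.
- ctrl.get_state(): the state, without advancing time (a new reading comes with each control period).
- ctrl.capture(name): name is "side" or "top"; returns the picture (400x640x3 uint8, red, green, blue); there is no depth.
- ctrl.get_calibration(name): a dict with "K" (3x3 intrinsics, pixels), "k1" (the pictures are not rectified: a ray, as slopes to the right and down, at radius r is drawn at 1 + k1 r^2 times it, then the intrinsics apply), "world_from_camera" (4x4, takes a point from camera to world coordinates). Camera axes: x right, y down, z forward; pixel columns grow to the right and rows downward; lengths in m; the calibration is good to about 2 mm. A picture is of the moment at which its call begins. get_calibration takes no time and is no camera call.
- ctrl.sign_off(): hands the job in; it is judged then, once.
Trained networks look in the newest picture that a camera, given by its name, has taken for a name from the list of things; names that differ only in an ending like _2 or _b are one class to them, and where a whole thing is asked for, a point or a joint stands for the part that bears it (a point fixed in the world has none). Each returns a list of dicts, best first, with "confidence" (0 to 1); they miss things now and then, are a little off and sometimes report something else, mostly with a low value. They report only what shows in the picture. A call takes as long as a camera call. They do not tell look-alikes from the thing itself.
- ctrl.trace(label, camera): "mask" (400x640 bool, what is visible of it).
- ctrl.spot_point(label, camera): "position" ([x, y, z] in m, in the coordinates of the camera as it stood for that picture, good to about 4 mm: a listed point, or the origin of a listed thing).
The state is a dict: "time_s": time; "q": joint angles; "qd": joint speeds; "effort": joint torques, N m; "eef_pos": TCP position; "eef_rot": TCP orientation; "ft_force": force on the tool from outside, world axes, zero at the start; "moment": the same for the moment, N m; "opening": finger opening in m; "grasp_force": force on a finger pad.
Only numpy, scipy, OpenCV 4.12 (cv2) and the standard library are available. Lean on these libraries where they do the work, as an engineer would, in place of code of your own. Each camera call takes 0.05 s, during which the arm holds its last target. There are 200 camera calls.

## Working session

There is one attempt and no reset: what is moved stays moved. The work goes in short steps, Python scripts to look and compute and a tool call to move; the robot and the scene stay as the last step left them, time stands still between calls to the robot, and variables do not carry over. Pictures are saved under pics/ and viewed, at most 10 in all, crops included, and the job is handed in when it is done.

Besides the shell and the picture viewer there is one more tool, called after ">>>" as name(argument=value, ...), one argument or row to a line, values as JSON. jog_arm: Moves the arm, as the interface text tells. Its arguments: {"type":"object","properties":{"increments":{"type":"array","items":{"type":"array"}},"newtons":{"type":"number"}},"required":["increments"]}

```bash
mkdir -p pics; ls; python3 - <<'E'
from rig import ctrl
import cv2,numpy as np
for n in("side","top"):
    im=ctrl.capture(n); cv2.imwrite(f"pics/{n}0.png",im[:,:,::-1])
    c=ctrl.get_calibration(n); print(n,np.round(c["K"],1).tolist(),c["k1"],np.round(c["world_from_camera"],3).tolist())
    W=np.array(c["world_from_camera"])
    for l in["fixture","clamp_hinge","clamp_knob","upper_bush","lower_bush","bracket","go_gauge","red_gauge","black_gauge","stand","jar","parts_tray"]:
        for d in ctrl.spot_point(l,n)[:3]:
            p=W@np.r_[d["position"],1]; print(n,l,round(d["confidence"],2),np.round(p[:3],3))
print(ctrl.get_state())
E
```

```text
pics
side [[393.8, 0.0, 310.3], [0.0, 393.8, 206.7], [0.0, 0.0, 1.0]] -0.099082363556947 [[0.996, -0.052, 0.075, 0.41], [-0.091, -0.584, 0.806, -0.831], [0.002, -0.81, -0.587, 0.735], [0.0, 0.0, 0.0, 1.0]]
side fixture 0.95 [0.559 0.111 0.   ]
side clamp_hinge 0.8 [0.654 0.172 0.023]
side clamp_knob 0.56 [0.602 0.187 0.168]
side upper_bush 0.84 [0.641 0.426 0.094]
side upper_bush 0.8 [0.322 0.43  0.096]
side upper_bush 0.74 [0.274 0.179 0.095]
side lower_bush 0.8 [0.318 0.44  0.041]
side lower_bush 0.66 [0.278 0.177 0.042]
side lower_bush 0.64 [0.556 0.109 0.052]
side bracket 0.77 [0.279 0.178 0.   ]
side bracket 0.69 [0.321 0.434 0.001]
side bracket 0.69 [0.654 0.175 0.026]
side go_gauge 0.76 [ 0.506 -0.266  0.091]
side red_gauge 0.51 [ 0.52  -0.205  0.093]
side black_gauge 0.6 [ 0.495 -0.319  0.088]
side stand 0.72 [ 0.508 -0.265  0.   ]
side jar 0.83 [0.503 0.374 0.001]
side jar 0.45 [ 0.52  -0.203  0.093]
side jar 0.42 [ 0.506 -0.266 -0.001]
side parts_tray 0.75 [ 0.72  -0.172 -0.001]
top [[404.5, 0.0, 321.2], [0.0, 404.5, 204.7], [0.0, 0.0, 1.0]] -0.08685457162161846 [[0.027, -0
[... 1079 characters left out ...]
.29 [0.559 0.111 0.015]
{'time_s': 1.3, 'q': array([-1.24198752e+00,  3.19594667e-01,  1.56455077e+00,  1.90312574e-05,
        1.25740885e+00, -2.00143893e-02]), 'qd': array([ 0.00129016,  0.00042898, -0.00031465, -0.00228404, -0.00016507,
       -0.00050802]), 'effort': array([ 2.40321649e-03, -4.12357521e+01, -2.32226247e+01,  7.27963611e-02,
        3.76169127e-02, -1.83401556e-05]), 'eef_pos': array([ 0.19652486, -0.54035958,  0.22495926]), 'eef_rot': array([9.84829323e-01, 1.73525805e-01, 1.18944545e-05, 1.75618421e-05]), 'ft_force': array([ 0.48128588, -0.75244126, -0.03157916]), 'moment': array([0.01838764, 0.01723612, 0.01804439]), 'grasp_force': 0.0, 'opening': 0.09118231933304952}
```

```bash
python3 - <<'E'
import cv2
a=cv2.imread("pics/top0.png");b=cv2.imread("pics/side0.png")
import numpy as np
cv2.imwrite("pics/both.png",cv2.resize(np.vstack([a,b]),(480,600),interpolation=cv2.INTER_AREA))
E
```

```text
(no output)
```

View pics/top0.png

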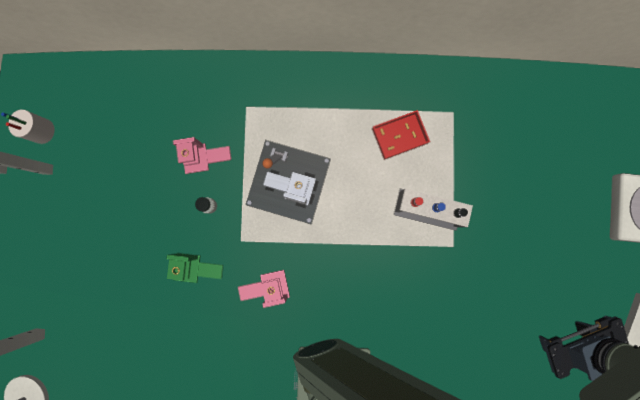

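View pics/side0.png

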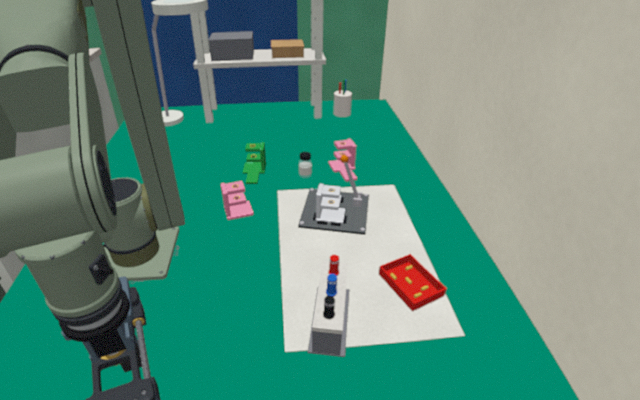

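The top view shows:
- **Bracket:** the aluminium one is in the dark fixture at (298,186). The pink ones at (187,153) and (270,290) and the green one at (178,270) are look-alikes, because the task's bracket is aluminium.
- **Clamp:** the orange knob is at (267,163).
- **Gauges:** red (417,202), blue (440,208) and black (460,212). The blue one in the middle place is the one meant.

Next I'll triangulate by colour and confirm with a crop.

```bash
cat > h.py <<'E'
from rig import ctrl
import cv2,numpy as np
from scipy.spatial.transform import Rotation as R
def rays(n,uv):
    c=ctrl.get_calibration(n);K=np.array(c["K"]);W=np.array(c["world_from_camera"])
    d=(np.array(uv,float)-K[:2,2])/K[0,0]; s=d.copy()
    for _ in range(20): s=d/(1+c["k1"]*(s@s))
    v=W[:3,:3]@np.r_[s,1]; return W[:3,3],v/np.linalg.norm(v)
def tri(uvs):
    A=np.zeros((3,3));b=np.zeros(3)
    for n,uv in uvs.items():
        o,v=rays(n,uv);P=np.eye(3)-np.outer(v,v);A+=P;b+=P@o
    p=np.linalg.solve(A,b)
    return p,[round(1000*np.linalg.norm((np.eye(3)-np.outer(v,v))@(p-o)),1) for o,v in(rays(n,u) for n,u in uvs.items())]
def onz(n,uv,z):
    o,v=rays(n,uv);return o+v*(z-o[2])/v[2]
def proj(n,p):
    c=ctrl.get_calibration(n);K=np.array(c["K"]);W=np.linalg.inv(c["world_from_camera"])
    q=(W@np.r_[p,1])[:3];s=q[:2]/q[2];s=s*(1+c["k1"]*(s@s));return s*K[0,0]+K[:2,2]
def cen(im,lo,hi,box):
    x0,y0,x1,y1=box;h=cv2.cvtColor(im[y0:y1,x0:x1],cv2.COLOR_RGB2HSV)
    m=cv2.inRange(h,np.array(lo),np.array(hi));n,l,s,c=cv2.connectedComponentsWithStats(m)
    i=1+np.argmax(s[1:,4]);return c[i]+[x0,y0],s[i]
def go(p,yaw=None):
    "shift (mm, tool axes) and z-turn (deg, tool) from the present pose"
    s=ctrl.get_state();r=R.from_quat(s["eef_rot"]);x=r.as_matrix()[:,0]
    y0=np.degrees(np.arctan2(x[1],x[0]))
    print("go mm",np.round(1000*r.inv().apply(np.array(p)-s["eef_pos"]),1),"yaw",round(y0,2),"turnz",None if yaw is None else round(y0-yaw,2))
def st():
    s=ctrl.get_state();print(round(s["time_s"],2),np.round(s["eef_pos"],4),np.round(s["ft_force"],1),round(s["opening"],4),round(float(s["grasp_force"]),1),np.round(s["q"],2));return s
E
python3 - <<'E'
from h import *
t=cv2.imread("pics/top0.png")[:,:,::-1];s=cv2.imread("pics/side0.png")[:,:,::-1]
bl=((100,120,60),(130,255,255));og=((5,150,80),(15,255,255));br=((16,60,60),(32,255,255));rd=((0,150,80),(4,255,255))
for nm,c,bt,bs in[("blue",bl,(425,195,450,220),(322,270,345,300)),("knob",og,(255,150,280,175),(335,148,358,170)),("brass",br,(288,176,310,196),(322,180,340,200))]:
    a,sa=cen(t,*c,bt);b,sb=cen(s,*c,bs);print(nm,a,sa,b,sb,*tri({"top":a,"side":b}))
C=[t[150:230,235:345],t[185:230,390:490],s[145:235,290:375],s[250:325,300:360]]
z=[cv2.resize(c[:,:,::-1],(390,290),interpolation=cv2.INTER_CUBIC) for c in C]
cv2.imwrite("pics/crop1.png",np.vstack([np.hstack(z[:2]),np.hstack(z[2:])]))
E
```

```text
blue [441.         206.24390244] [13  8  7  7 41] [330.93877551 289.94897959] [ 5 13  9 14 98] [ 0.50789415 -0.27179009  0.10899621] [np.float64(2.2), np.float64(2.2)]
knob [266.85483871 162.85483871] [ 8  9  9  9 62] [344.07142857 158.42857143] [ 6  7  7  7 28] [0.60437129 0.18575222 0.16609307] [np.float64(0.5), np.float64(0.5)]
brass [297.27272727 184.09090909] [ 7  5  7  8 22] [331.5 191. ] [ 9 11  2  1  2] [0.55927319 0.11156833 0.10168314] [np.float64(0.2), np.float64(0.2)]
```

View pics/crop1.png

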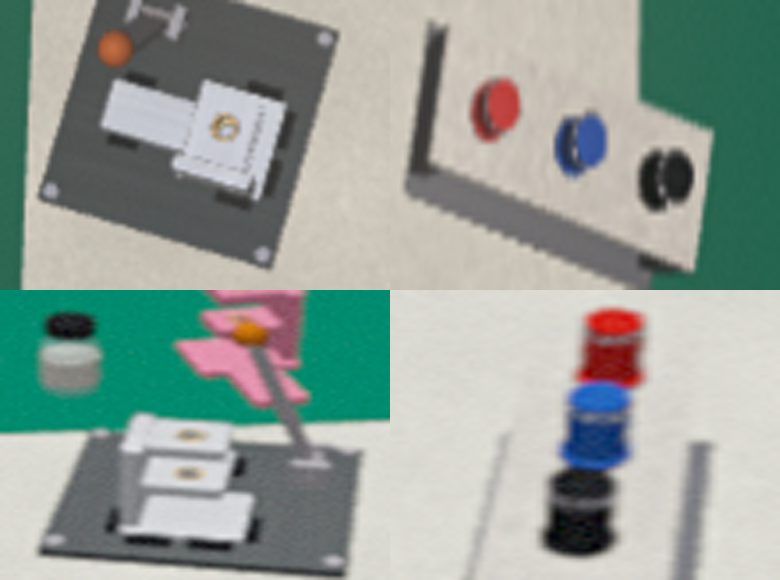

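The crop confirms three things: the blue gauge is in the middle of the stand, between red and black; the aluminium bracket is in the fixture; and the orange knob is up at about 1.22 rad. I'll move to the clamp first.

>>> jog_arm(
  increments=[
    [[0.03,-0.02,-0.035],[0,0,-7],0],
    [[0.06,-0.045,-0.035],[0,0,-14],0],
    [[0.09,-0.07,-0.035],[0,0,-21],0],
    [[0.12,-0.09,-0.035],[0,0,-28],0],
    [[0.15,-0.11,-0.035],[0,0,-35],0],
    [[0.18,-0.13,-0.035],[0,0,-42],0],
    [[0.21,-0.15,-0.035],[0,0,-49],0],
    [[0.24,-0.17,-0.035],[0,0,-54.3],0],
  ],
  newtons=20,
)

```text
time_s: 1.97
eef_pos: [0.3647, -0.297, 0.2602]
eef_rot: [0.796, 0.606, 0.0, 0.0]
ft_force: [0.5, 0.1, -0.3]
opening: 0.0408
grasp_force: 0.0
```

```bash
python3 -c "
from h import *
st();go([.683,.164,.26],74.3)"
```

```text
1.97 [ 0.3647 -0.297   0.2602] [ 0.5  0.1 -0.3] 0.0408 0.0 [-0.71  0.13  1.73 -0.    1.28 -0.44]
go mm [5.290e+02 1.844e+02 2.000e-01] yaw 74.59 turnz 0.29
```

>>> jog_arm(
  increments=[
    [[0.035,0.013,0],[0,0,0],0],
    [[0.07,0.026,0],[0,0,0],0],
    [[0.105,0.038,0],[0,0,0],0],
    [[0.14,0.05,0],[0,0,0],0],
    [[0.175,0.062,0],[0,0,0],0],
    [[0.21,0.074,0],[0,0,0],0],
    [[0.245,0.087,0],[0,0,0],0],
    [[0.28,0.1,0],[0,0,0],0],
  ],
)

```text
time_s: 2.63
eef_pos: [0.5368, -0.0544, 0.2602]
eef_rot: [0.797, 0.604, 0.0, 0.0]
ft_force: [0.5, -0.6, 0.6]
opening: 0.0005
grasp_force: 0.0
```

>>> jog_arm(
  increments=[
    [[0.035,0.013,0],[0,0,0],0],
    [[0.07,0.026,0],[0,0,0],0],
    [[0.105,0.038,0],[0,0,0],0],
    [[0.14,0.05,0],[0,0,0],0],
    [[0.175,0.062,0],[0,0,0],0],
    [[0.21,0.074,0],[0,0,0],0],
    [[0.249,0.084,0],[0,0,0],0],
    [[0.249,0.084,0],[0,0,0],0],
  ],
)

```text
time_s: 3.3
eef_pos: [0.6868, 0.1673, 0.2578]
eef_rot: [0.796, 0.606, 0.001, -0.001]
ft_force: [-1.0, -0.8, -0.5]
opening: 0.0002
grasp_force: 0.0
```

```bash
python3 - <<'E'
from h import *
st();go([.683,.1645,.141],74.3)
a=np.radians(-15.7);u=np.array([np.cos(a),np.sin(a)]);h=np.array([.654,.1725])
for th in[1.22,1.1,1,.9,.8,.7,.6,.5,.4,.3,.2,.1,0]:
    r=.11;s=-r*np.cos(th)+.004*np.sin(th)+.0135;z=.025+r*np.sin(th)+.004*np.cos(th)+.011
    print(th,np.round(1000*s,0),np.round(1000*z,0),np.round(h+u*s,4))
E
```

```text
3.3 [0.6868 0.1673 0.2578] [-1.  -0.8 -0.5] 0.0002 0.0 [0.22 0.52 1.16 0.   1.46 0.49]
go mm [ -4.1  -2.9 116.7] yaw 74.57 turnz 0.27
1.22 -21.0 141.0 [0.6342 0.1781]
1.1 -33.0 136.0 [0.6224 0.1814]
1 -43.0 131.0 [0.613 0.184]
0.9 -52.0 125.0 [0.6042 0.1865]
0.8 -60.0 118.0 [0.596  0.1888]
0.7 -68.0 110.0 [0.5885 0.1909]
0.6 -75.0 101.0 [0.5818 0.1928]
0.5 -81.0 92.0 [0.5759 0.1945]
0.4 -86.0 83.0 [0.571  0.1958]
0.3 -90.0 72.0 [0.567 0.197]
0.2 -94.0 62.0 [0.564  0.1978]
0.1 -96.0 51.0 [0.562  0.1984]
0 -96.0 40.0 [0.5611 0.1986]
```

>>> jog_arm(
  increments=[
    [[-0.004,0,0.025],[0,0,0],0],
    [[-0.004,0,0.05],[0,0,0],0],
    [[-0.004,0,0.075],[0,0,0],0],
    [[-0.004,0,0.1],[0,0,0],0],
    [[-0.004,0,0.117],[0,0,0],0],
    [[-0.004,-0.012,0.117],[0,0,0],0],
    [[-0.004,-0.025,0.117],[0,0,0],0],
    [[-0.004,-0.035,0.117],[0,0,0],0],
  ],
)

```text
time_s: 3.97
eef_pos: [0.6485, 0.1663, 0.1421]
eef_rot: [0.797, 0.604, -0.001, -0.0]
ft_force: [-0.2, 0.0, -0.1]
opening: 0.0005
grasp_force: 0.0
```

```bash
python3 - <<'E'
from h import *
st();go([.6342,.1781,.141],74.3)
E
```

```text
3.97 [0.6485 0.1663 0.1421] [-0.2  0.  -0.1] 0.0005 0.0 [0.23 0.52 1.45 0.   1.17 0.51]
go mm [  7.4 -17.    1.1] yaw 74.28 turnz -0.02
```

>>> jog_arm(
  increments=[
    [[0.004,-0.007,0.001],[0,0,0],0],
    [[0.007,-0.016,0.001],[0,0,0],0],
    [[0.007,-0.023,0.004],[0,0,0],0],
    [[0.007,-0.029,0.006],[0,0,0],0],
    [[0.007,-0.039,0.011],[0,0,0],0],
    [[0.007,-0.048,0.017],[0,0,0],0],
    [[0.007,-0.056,0.024],[0,0,0],0],
    [[0.007,-0.064,0.032],[0,0,0],0],
  ],
)

```text
time_s: 4.63
eef_pos: [0.59, 0.1907, 0.1114]
eef_rot: [0.797, 0.604, 0.001, 0.001]
ft_force: [0.6, 0.1, 1.8]
opening: 0.0002
grasp_force: 0.7
```

```bash
python3 - <<'E'
from h import *
st();go([.5885,.1909,.110],74.3)
t=ctrl.capture("top");s=ctrl.capture("side");og=((5,150,80),(15,255,255))
a,sa=cen(t,*og,(240,140,290,190));b,sb=cen(s,*og,(310,148,358,200));print(sa,sb,*tri({"top":a,"side":b}))
E
```

```text
4.63 [0.59   0.1907 0.1114] [0.6 0.1 1.8] 0.0002 0.7 [ 0.29  0.48  1.62 -0.    1.04  0.57]
go mm [-0.2 -1.5  1.3] yaw 74.29 turnz -0.01Traceback (most recent call last):
  File "<stdin>", line 4, in <module>
  File "h.py", line 23, in cen
    i=1+np.argmax(s[1:,4]);return c[i]+[x0,y0],s[i]
        ~~~~~~~~~^^^^^^^^^
    return _wrapfunc(a, 'argmax', axis=axis, out=out, **kwds)
    return bound(*args, **kwds)
ValueError: attempt to get argmax of an empty sequence
```

>>> jog_arm(
  increments=[
    [[0,-0.008,0.01],[0,0,0],0],
    [[0,-0.014,0.019],[0,0,0],0],
    [[0,-0.019,0.028],[0,0,0],0],
    [[0,-0.024,0.039],[0,0,0],0],
    [[0,-0.027,0.049],[0,0,0],0],
    [[0,-0.029,0.06],[0,0,0],0],
    [[0,-0.03,0.065],[0,0,0],0],
    [[0,-0.03,0.068],[0,0,0],0],
  ],
)

```text
time_s: 5.4
eef_pos: [0.5602, 0.1984, 0.0417]
eef_rot: [0.797, 0.604, -0.001, -0.0]
ft_force: [-0.8, 0.3, 1.0]
opening: 0.0006
grasp_force: 0.5
```

```bash
python3 - <<'E'
from h import *
st()
E
```

```text
5.4 [0.5602 0.1984 0.0417] [-0.8  0.3  1. ] 0.0006 0.5 [ 0.32  0.52  1.75 -0.    0.87  0.6 ]
```

Near the end now, so I'll press slowly.

>>> jog_arm(
  increments=[
    [[0,0,0.001],[0,0,0],0],
    [[0,0,0.002],[0,0,0],0],
    [[0,0,0.002],[0,0,0],0],
    [[0,0,0.003],[0,0,0],0],
    [[0,0,0.003],[0,0,0],0],
    [[0,0,0.003],[0,0,0],0],
    [[0,0,0.003],[0,0,0],0],
    [[0,0,0.003],[0,0,0],0],
  ],
)

```text
time_s: 6.07
eef_pos: [0.5615, 0.1986, 0.0403]
eef_rot: [0.797, 0.604, 0.001, 0.0]
ft_force: [0.1, -0.7, 1.4]
opening: 0.0009
grasp_force: 0.9
```

>>> jog_arm(
  increments=[
    [[0,0,0.001],[0,0,0],0],
    [[0,0,0.001],[0,0,0],0],
    [[0,0,0.002],[0,0,0],0],
    [[0,0,0.002],[0,0,0],0],
    [[0,0,0.002],[0,0,0],0],
    [[0,0,0.002],[0,0,0],0],
    [[0,0,0.002],[0,0,0],0],
    [[0,0,0.002],[0,0,0],0],
  ],
)

```text
time_s: 6.73
eef_pos: [0.5615, 0.1987, 0.0401]
eef_rot: [0.797, 0.604, 0.001, 0.0]
ft_force: [-1.9, -1.5, 13.8]
opening: 0.0005
grasp_force: 6.5
```

The strap hit its hard stop at 0.0401 m (0.040 expected for level) with 14 N. Next I lift off and travel to the stand.

>>> jog_arm(
  increments=[
    [[0,0,-0.015],[0,0,0],0],
    [[0,0,-0.05],[0,0,0],0],
    [[0,0,-0.09],[0,0,0],0],
    [[0,0,-0.13],[0,0,0],0.2],
    [[0,0,-0.165],[0,0,0],0.5],
    [[-0.03,0.005,-0.195],[0,0,0],0.6],
    [[-0.065,0.01,-0.22],[0,0,0],0.6],
    [[-0.1,0.016,-0.22],[0,0,-2.4],0.6],
  ],
)

```text
time_s: 7.4
eef_pos: [0.5513, 0.0983, 0.2632]
eef_rot: [0.783, 0.622, 0.004, 0.002]
ft_force: [1.1, -0.3, -0.0]
opening: 0.031
grasp_force: 0.0
```

>>> jog_arm(
  increments=[
    [[-0.04,0.007,0],[0,0,0],0.6],
    [[-0.08,0.014,0],[0,0,0],0.6],
    [[-0.12,0.021,0],[0,0,0],0.6],
    [[-0.16,0.028,0],[0,0,0],0.6],
    [[-0.2,0.035,0],[0,0,0],0.6],
    [[-0.24,0.042,0],[0,0,0],0.6],
    [[-0.28,0.05,0],[0,0,0],0.6],
    [[-0.32,0.05,0],[0,0,0],0.6],
  ],
)

```text
time_s: 8.07
eef_pos: [0.5244, -0.227, 0.2575]
eef_rot: [0.784, 0.62, 0.0, 0.0]
ft_force: [1.4, 0.0, 0.2]
opening: 0.0546
grasp_force: 0.0
```

```bash
python3 - <<'E'
from h import *
st();go([.507,-.267,.23],76.7)
t=ctrl.capture("top");s=ctrl.capture("side")
cv2.imwrite("pics/t1.png",t[:,:,::-1]);cv2.imwrite("pics/s1.png",s[:,:,::-1])
for n in("top","side"):
  for l in("upper_bush","clamp_knob","go_gauge"):
    if n=="top" and l=="go_gauge":continue
    W=np.array(ctrl.get_calibration(n)["world_from_camera"])
    for d in ctrl.spot_point(l,n)[:4]: print(n,l,round(d["confidence"],2),np.round((W@np.r_[d["position"],1])[:3],4))
C=[t[150:230,235:345],s[145:235,290:400]]
z=[cv2.resize(c[:,:,::-1],(780,298) if 0 else (400,300),interpolation=cv2.INTER_CUBIC) for c in C]
cv2.imwrite("pics/crop2.png",np.hstack(z))
E
```

```text
8.07 [ 0.5244 -0.227   0.2575] [1.4 0.  0.2] 0.0546 0.0 [-0.43  0.3   1.52  0.    1.33 -0.2 ]
go mm [-43.   -7.7  27.5] yaw 76.68 turnz -0.02
top upper_bush 0.95 [0.6347 0.4226 0.0909]
top upper_bush 0.85 [0.3197 0.4365 0.0943]
top upper_bush 0.8 [0.5542 0.1078 0.1037]
top upper_bush 0.63 [0.2765 0.1759 0.0912]
top clamp_knob 0.98 [0.5111 0.2103 0.0218]
top clamp_knob 0.3 [4.975e-01 3.713e-01 3.000e-04]
side upper_bush 0.88 [0.3212 0.4315 0.0955]
side upper_bush 0.88 [0.2743 0.1769 0.0926]
side upper_bush 0.46 [0.5578 0.1098 0.0112]
side upper_bush 0.28 [ 0.7228 -0.1725 -0.0033]
side go_gauge 0.46 [ 0.508  -0.2655  0.0944]
```

View pics/crop2.png

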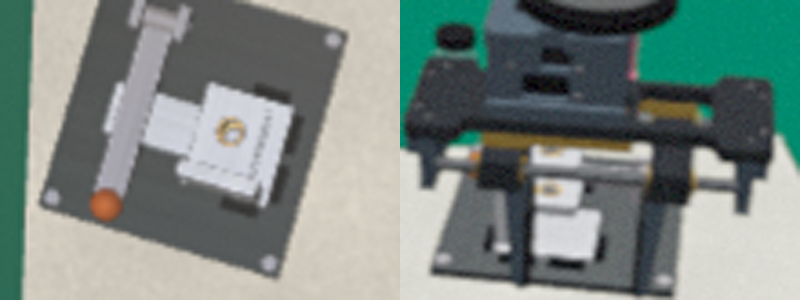

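The clamp strap now lies level across the tongue, with the knob at crop (105,205). The bracket is unmoved in its nest. Now to the gauge.

>>> jog_arm(
  increments=[
    [[-0.02,-0.004,0],[0,0,0],0.6],
    [[-0.043,-0.008,0],[0,0,0],0.6],
    [[-0.043,-0.008,0.03],[0,0,0],0.6],
    [[-0.043,-0.008,0.06],[0,0,0],0.6],
    [[-0.043,-0.008,0.08],[0,0,0],0.6],
    [[-0.043,-0.008,0.08],[0,0,0],0.6],
    [[-0.043,-0.008,0.08],[0,0,0],0.6],
    [[-0.043,-0.008,0.08],[0,0,0],0.6],
  ],
)

```text
time_s: 9.08
eef_pos: [0.5079, -0.2645, 0.1795]
eef_rot: [0.784, 0.621, 0.001, 0.001]
ft_force: [0.7, 1.1, 0.5]
opening: 0.0551
grasp_force: 0.0
```

```bash
python3 - <<'E'
from h import *
st();go([.507,-.2665,.113],76.7)
s=ctrl.capture("side");t=ctrl.capture("top")
C=[t[170:245,390:490],s[230:330,280:380]]
cv2.imwrite("pics/crop3.png",np.hstack([cv2.resize(c[:,:,::-1],(400,400),interpolation=cv2.INTER_CUBIC) for c in C]))
E
```

```text
9.08 [ 0.5079 -0.2645  0.1795] [0.7 1.1 0.5] 0.0551 0.0 [-0.5   0.35  1.64  0.    1.15 -0.27]
go mm [-2.1 -0.5 66.5] yaw 76.77 turnz 0.07
```

View pics/crop3.png

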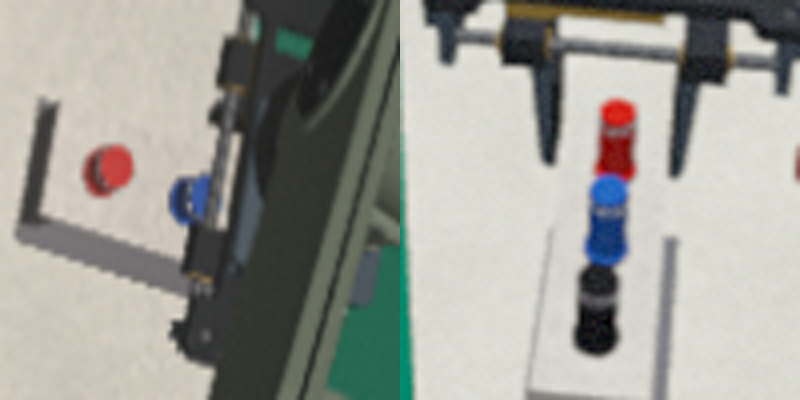

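The open fingers, at crop (548,160) and (678,175), straddle the blue handle at (608,215), so I descend and grip.

>>> jog_arm(
  increments=[
    [[-0.002,-0.001,0.02],[0,0,0],0.6],
    [[-0.002,-0.001,0.04],[0,0,0],0.6],
    [[-0.002,-0.001,0.055],[0,0,0],0.6],
    [[-0.002,-0.001,0.065],[0,0,0],0.6],
    [[-0.002,-0.001,0.066],[0,0,0],0.6],
    [[-0.002,-0.001,0.066],[0,0,0],0.4],
    [[-0.002,-0.001,0.066],[0,0,0],0.25],
    [[-0.002,-0.001,0.066],[0,0,0],0.15],
  ],
  newtons=30,
)

```text
time_s: 9.85
eef_pos: [0.506, -0.267, 0.1133]
eef_rot: [0.784, 0.62, 0.001, 0.001]
ft_force: [-0.3, -0.4, -0.0]
opening: 0.0377
grasp_force: 0.0
```

>>> jog_arm(
  increments=[
    [[0,0,0],[0,0,0],0.1],
    [[0,0,0],[0,0,0],0],
    [[0,0,0],[0,0,0],0],
    [[0,0,0],[0,0,0],0],
    [[0,0,0],[0,0,0],0],
    [[0,0,0],[0,0,0],0],
    [[0,0,0],[0,0,0],0],
    [[0,0,0],[0,0,0],0],
  ],
  newtons=40,
)

```text
time_s: 10.52
eef_pos: [0.5055, -0.2668, 0.1125]
eef_rot: [0.784, 0.62, 0.0, 0.001]
ft_force: [0.2, 0.0, 5.2]
opening: 0.0213
grasp_force: 40.0
```

```bash
python3 - <<'E'
from h import *
st()
E
```

```text
10.52 [ 0.5055 -0.2668  0.1125] [0.2 0.  5.2] 0.0213 40.0 [-0.51  0.41  1.74 -0.    1.   -0.27]
```

>>> jog_arm(
  increments=[
    [[0,0,-0.01],[0,0,0],0],
    [[0,0,-0.03],[0,0,0],0],
    [[0,0,-0.055],[0,0,0],0],
    [[0,0,-0.08],[0,0,0],0],
    [[0,0,-0.105],[0,0,0],0],
    [[0,0,-0.13],[0,0,0],0],
    [[0,0,-0.147],[0,0,0],0],
    [[0,0,-0.147],[0,0,0],0],
  ],
)

```text
time_s: 11.18
eef_pos: [0.5066, -0.2674, 0.263]
eef_rot: [0.784, 0.62, 0.001, 0.003]
ft_force: [1.1, -0.2, -0.7]
opening: 0.0213
grasp_force: 40.0
```

```bash
python3 - <<'E'
from h import *
st();go([.5565,.1105,.26],76.7)
s=ctrl.capture("side");t=ctrl.capture("top")
W=np.array(ctrl.get_calibration("side")["world_from_camera"])
for l in("go_gauge","go_tip"):
    for d in ctrl.spot_point(l,"side")[:2]: print(l,round(d["confidence"],2),np.round((W@np.r_[d["position"],1])[:3],4))
cv2.imwrite("pics/s2.png",s[:,:,::-1]);cv2.imwrite("pics/t2.png",t[:,:,::-1])
E
```

```text
11.18 [ 0.5066 -0.2674  0.263 ] [ 1.1 -0.2 -0.7] 0.0213 40.0 [-0.51  0.29  1.51 -0.    1.33 -0.27]
go mm [379.2 -38.4   1.9] yaw 76.68 turnz -0.02
go_gauge 0.87 [ 0.5075 -0.2659  0.2446]
go_gauge 0.72 [0.5588 0.1109 0.0116]
go_tip 0.76 [ 0.5057 -0.2605  0.157 ]
go_tip 0.34 [ 0.5057 -0.2632  0.2425]
```

>>> jog_arm(
  increments=[
    [[0.02,-0.002,0],[0,0,0],0],
    [[0.05,-0.005,0],[0,0,0],0],
    [[0.085,-0.0085,0],[0,0,0],0],
    [[0.12,-0.012,0],[0,0,0],0],
    [[0.155,-0.0155,0],[0,0,0],0],
    [[0.19,-0.019,0],[0,0,0],0],
    [[0.225,-0.0225,0],[0,0,0],0],
    [[0.26,-0.026,0],[0,0,0],0],
  ],
)

```text
time_s: 12.05
eef_pos: [0.5388, -0.0059, 0.2571]
eef_rot: [0.784, 0.62, -0.001, -0.001]
ft_force: [0.1, 0.3, -0.7]
opening: 0.0215
grasp_force: 40.0
```

>>> jog_arm(
  increments=[
    [[0.03,-0.003,0],[0,0,0],0],
    [[0.06,-0.006,0],[0,0,0],0],
    [[0.085,-0.0085,0],[0,0,0],0],
    [[0.105,-0.01,0],[0,0,0],0],
    [[0.115,-0.012,0],[0,0,0],0],
    [[0.119,-0.012,0],[0,0,0],0],
    [[0.119,-0.012,0],[0,0,0],0],
    [[0.119,-0.012,0],[0,0,0],0],
  ],
)

```text
time_s: 12.72
eef_pos: [0.5552, 0.11, 0.2583]
eef_rot: [0.784, 0.62, -0.001, 0.0]
ft_force: [-0.0, 0.1, -0.9]
opening: 0.0212
grasp_force: 40.0
```

```bash
python3 - <<'E'
from h import *
st();go([.5565,.1105,.26],76.7)
s=ctrl.capture("side");t=ctrl.capture("top")
for n in("side","top"):
  W=np.array(ctrl.get_calibration(n)["world_from_camera"])
  for l in("go_gauge","go_tip","upper_bush","lower_bush"):
    for d in ctrl.spot_point(l,n)[:4]:
      p=(W@np.r_[d["position"],1])[:3]
      if np.hypot(p[0]-.556,p[1]-.11)<.05:print(n,l,round(d["confidence"],2),np.round(p,4),np.round(proj(n,p),1))
cv2.imwrite("pics/s3.png",s[:,:,::-1]);cv2.imwrite("pics/t3.png",t[:,:,::-1])
C=[t[150:230,250:350],s[120:240,280:400]]
cv2.imwrite("pics/crop4.png",np.hstack([cv2.resize(C[0][:,:,::-1],(250,200)),cv2.resize(C[1][:,:,::-1],(550,550),interpolation=cv2.INTER_CUBIC)[:200]]) if 0 else cv2.resize(C[1][:,:,::-1],(600,600),interpolation=cv2.INTER_CUBIC))
E
```

```text
12.72 [0.5552 0.11   0.2583] [-0.   0.1 -0.9] 0.0212 40.0 [ 0.18  0.29  1.53 -0.    1.33  0.41]
go mm [ 0.8  1.2 -1.7] yaw 76.66 turnz -0.04
side go_gauge 0.7 [0.5557 0.1142 0.2409] [331.8 147.7]
side go_tip 0.74 [0.5555 0.117  0.1524] [330.6 175.1]
side go_tip 0.72 [5.598e-01 1.124e-01 3.000e-04] [330.6 218.5]
side upper_bush 0.98 [0.5575 0.1124 0.1082] [331. 189.]
side lower_bush 0.87 [0.5553 0.112  0.0526] [329.7 204.7]
top go_gauge 0.25 [0.5532 0.1082 0.1068] [298.3 186.2]
top upper_bush 0.64 [0.5539 0.1071 0.1045] [298.8 186.1]
top lower_bush 0.56 [0.5583 0.1111 0.0504] [298.6 186.7]
```

View pics/crop4.png

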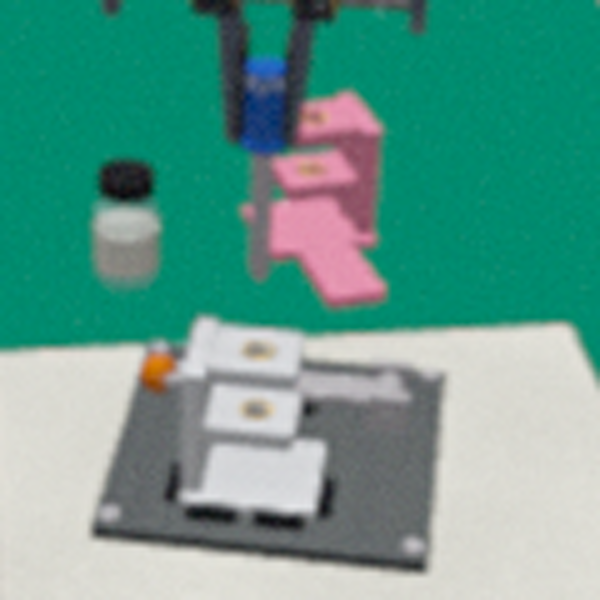

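The gauge is held upright with its tip at about (332,175), and the upper bush is at about (332,190). Next is a sub-pixel comparison of the pin and the brass rings.

```bash
cat >> h.py <<'E'
def satc(im,box,lo=70,hmin=12,hmax=35):
    x0,y0,x1,y1=box;h=cv2.cvtColor(im[y0:y1,x0:x1],cv2.COLOR_RGB2HSV).astype(float)
    w=np.where((h[...,0]>=hmin)&(h[...,0]<=hmax),np.clip(h[...,1]-lo,0,None),0)
    yy,xx=np.mgrid[y0:y1,x0:x1];return np.array([(w*xx).sum(),(w*yy).sum()])/w.sum(),w
E
python3 - <<'E'
from h import *
ld=lambda f:cv2.imread(f"pics/{f}.png")[:,:,::-1].copy()
s3,t1,t0,s0,t3=ld("s3"),ld("t1"),ld("top0"),ld("side0"),ld("t3")
np.set_printoptions(linewidth=160)
x0,y0,x1,y1=325,184,340,195
h=cv2.cvtColor(s3,cv2.COLOR_RGB2HSV)
print("side sat\n",h[184:196,324:341,1]);print("side V\n",h[184:196,324:341,2])
h1=cv2.cvtColor(t1,cv2.COLOR_RGB2HSV);print("top sat\n",h1[178:195,289:308,1]);print("top V\n",h1[178:195,289:308,2])
print("pin cols R\n",s3[148:180,326:340,0])
tcp=np.array([.5552,.11,.2583])
for dz in(-.0205,-.1045):print(proj("side",tcp+[0,0,dz]))
E
```

```text
side sat
 [[ 80 106 111 137 161 189 215 211 255 255 253 255 255 255 255 255 255]
 [ 17  22  26  41  50  51  55  58  54  58  61  91 106 110 142 167 207]
 [  6   6   6   7   6   5   6   6   5   5   7  16  20  26  37  48  80]
 [  4   5   2   6   2   2   0   4   1   2   2   5   5   6   5   7  13]
 [  4   2   6   3   7  27  30  23  26  23  13   1   5   4   5   4   1]
 [  5   5   5   1  20  42  27  23  20  27  33   9   5   7   3   4   4]
 [  5   6   4   4  26  48  34  35  43  45  42  10   5   5   4   6   5]
 [  5   6   6   2   5  22  41  62  63  50  21   2   2   6   5   3   6]
 [  6   5   5   5   6   1   4   9  12   6   2   5   7   7   5   7   7]
 [  6   6   5   5   6   7   6   6   5   5   5   6   6   6   5   3  13]
 [  5   9   5   9   9   7   7   7   8   5   8   6   6   4   9   6   8]
 [  4   4  11  12   6   7   5   9   8   3   6   5   6   6  10   8   6]]
side V
 [[157 154 147 149 146 144 139 138 132 134 135 137 140 133 138 137 139]
 [194 195 189 186 178 174 171 167 162 162 159 152 152 150 145 147 139]
 [214 214 218 216 214 214 214 214 213 212 206 196 193 189 181 176 162]
 [217 220 219 22
[... 4584 characters left out ...]
   0   0  59  99 109 117 146 196 224 226 227 229 226]
 [  0   0  14  61  94 107 114 135 172 194 192 185 188 199]
 [  0   0   9  69 107 112 114 112 133 151 142 126 120 149]
 [  0   0  11  70  99 113 111 100  84  93  89  70  58  88]
 [  0   0   0  58  98 113 110  90  48  32   5  13   1  43]
 [  0   0   0  42  82 106 107  81  34   0   0   0   0   0]
 [  0   0   0   9  64  96  95  58   0   0   0   0   0   5]
 [  0   0   0   0  13  54  48  16   0   0   0   0   0   0]
 [  4   0   1   0   2   0   0   0   0   0   0   0   0   0]
 [  0   0   0   0   0   9   0   0   0   0   0   0   0   0]
 [  0   0   0   0   0   0   0   0   0   0   0   0   0   0]]
[331.78159431 149.4476329 ]
[330.80957486 175.99821132]
```

```bash
python3 - <<'E'
from h import *
print("side raw",onz("side",(331.4,189.65),.106),"corr",onz("side",(330.7,190.25),.106))
print("top",onz("top",(298.0,184.7),.106))
t0=cv2.imread("pics/top0.png")[:,:,::-1].copy()
h=cv2.cvtColor(t0,cv2.COLOR_RGB2HSV);np.set_printoptions(linewidth=170)
print(h[198:220,430:450,1]);print(t0[198:220,430:450,2])
g=np.array([.506,-.267])
for z in(.092,.097,.139):print(z,proj("top",np.r_[g,z]),proj("side",np.r_[g,z]))
E
```

```text
side raw [0.55874774 0.11216124 0.106     ] corr [0.55630487 0.10921919 0.106     ]
top [0.5573695  0.10928297 0.106     ]
[[ 23  23  24  25  23  22  23  22  23  23  23  24  23  24  23  23  23  24  23  24]
 [ 24  23  23  24  25  22  22  23  22  24  22  22  22  23  23  23  23  23  24  23]
 [ 24  22  23  23  24  23  23  21  23  23  22  22  23  22  22  22  23  23  23  23]
 [ 23  23  22  23  24  24  23  24  23  24  24  24  23  25  24  23  23  22  24  25]
 [ 23  23  24  24  25  23  22  22  25  18   4  16   7  20  24  23  23  24  22  23]
 [ 23  25  24  23   6  36  40  35  27  66 124 130 122  77  14  21  23  23  24  23]
 [ 22  23  23  22  98 107  76  49 117 149 161 162 163 149  88  12  22  23  23  23]
 [ 24  25   5 106 135 105  48  32 141 161 161 160 162 163 143  47  24  24  23  23]
 [ 24  23  42 145 121  95  67  66 155 159 161 160 162 166 151  52  23  24  23  23]
 [ 23  23  64 144 112 100  72  70 157 161 159 161 162 166 152  53  23  23  23  22]
 [ 23  21  65 146 119 102  43  14 128 159 162 162 166 166 137  42  22  25  22  22]
 [ 25  24  26 144 136 114  77  34 114 157 162 168 163 145  82   
[... 2162 characters left out ...]
85 182 181 179]
 [179 182 182 182 181 180 182 184 179 176 177 180 179 180 180 180 181 181 181 180]
 [180 184 182 183 181 181 182 181 179 179 179 180 178 181 180 179 179 180 179 179]
 [183 183 180 183 181 180 180 180 180 179 179 176 176 178 178 178 180 181 180 180]
 [159 161 174 179 181 179 180 178 178 180 179 177 176 177 179 179 182 184 184 187]
 [115 115 125 131 156 162 174 175 177 181 184 183 182 183 180 181 182 182 184 186]
 [110 111 111 111 116 114 125 132 156 165 180 182 181 180 180 180 182 182 182 182]]
0.092 [437.33379631 208.10190809] [330.52501316 293.64301517]
0.097 [437.85640176 207.99544188] [330.60349832 292.06649876]
0.139 [442.44033137 207.06121462] [331.2833678  278.34043898]
```

>>> jog_arm(
  increments=[
    [[-0.001,0.0014,0.01],[0,0,0],0],
    [[-0.001,0.0014,0.02],[0,0,0],0],
    [[-0.001,0.0014,0.03],[0,0,0],0],
    [[-0.001,0.0014,0.038],[0,0,0],0],
    [[-0.001,0.0014,0.042],[0,0,0],0],
    [[-0.001,0.0014,0.042],[0,0,0],0],
    [[-0.001,0.0014,0.042],[0,0,0],0],
    [[-0.001,0.0014,0.042],[0,0,0],0],
  ],
)

```text
time_s: 13.88
eef_pos: [0.5569, 0.1098, 0.2173]
eef_rot: [0.784, 0.62, 0.0, 0.0]
ft_force: [-0.1, -0.4, -0.5]
opening: 0.0213
grasp_force: 40.0
```

```bash
python3 - <<'E'
from h import *
S=st()
s=np.mean([ctrl.capture("side").astype(float) for _ in range(4)],0)
cv2.imwrite("pics/s4.png",s[:,:,::-1])
C=s[165:205,305:355,::-1].clip(0,255).astype(np.uint8)
cv2.imwrite("pics/crop5.png",cv2.resize(C,(750,600),interpolation=cv2.INTER_CUBIC))
p=S["eef_pos"];print(proj("side",p-[0,0,.1045]),proj("side",[.5563,.1085,.106]))
E
```

```text
13.88 [0.5569 0.1098 0.2173] [-0.1 -0.4 -0.5] 0.0213 40.0 [ 0.17  0.31  1.59 -0.    1.23  0.41]
[330.96384895 188.17320974] [330.73155858 190.38708492][ WARN:0@2.576] global loadsave.cpp:1063 imwrite_ Unsupported depth image for selected encoder is fallbacked to CV_8U.
```

View pics/crop5.png

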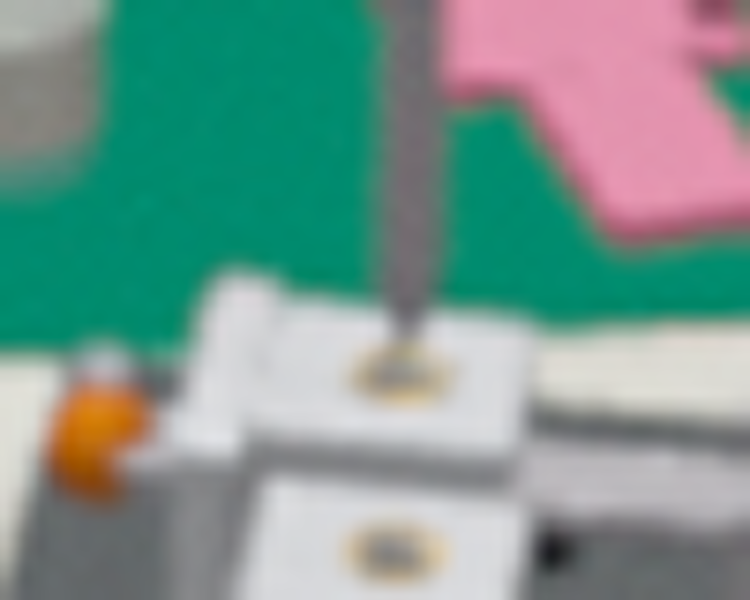

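```bash
python3 - <<'E'
from h import *
np.set_printoptions(linewidth=150)
s=cv2.imread("pics/s4.png")[:,:,::-1];print(s[180:194,325:339,0]);print(st()["eef_pos"])
a=cv2.imread("pics/s3.png")[:,:,::-1];print(a[186:194,325:339,0])
E
```

```text
[[  0   0   0   0  40  85 110 114 105  76  20   0   0   1]
 [  0   0   0   2  43  86 112 114 104  74  28   0   0   0]
 [  0   0   0   0  43  83 110 115 105  67  17   0   0   0]
 [  1   0   0   0  46  91 108 114  99  57   6   0   0   0]
 [ 90  84  64  50  61  94 108 110  95  50   6   0   0   0]
 [178 174 156 145 137 133 111 106 117 113  94  90  84  65]
 [212 211 209 208 206 190 139 129 168 194 186 180 171 157]
 [215 215 217 218 217 201 160 159 198 216 214 213 212 210]
 [215 215 216 216 208 184 165 179 204 215 216 217 218 217]
 [213 216 214 205 180 158 151 165 186 202 205 214 216 214]
 [212 211 210 195 172 151 152 161 176 194 206 215 216 215]
 [214 215 212 205 192 190 197 202 201 200 209 214 216 215]
 [215 217 218 217 213 213 216 219 216 213 216 216 218 213]
 [202 206 212 214 214 214 216 216 216 216 216 217 218 210]]
14.08 [0.5568 0.1097 0.2174] [ 0.1 -0.7 -1. ] 0.0214 40.0 [ 0.17  0.31  1.59 -0.    1.23  0.41]
[0.55684383 0.10970896 0.2174052 ]
[[209 213 210 209 210 209 209 209 208 200 184 178 170 155]
 [216 217 219 219 217 214 214 216 217 218 214 213 210 208]
 [216 216 216 214 205 190 186 199 209 213 216 217 215 219]
 [214 214 214 206 178 158 154 165 187 201 206 213 214 216]
 [211 213 212 195 170 151 151 160 180 193 203 213 217 215]
 [214 213 212 206 194 188 198 203 199 199 209 216 216 215]
 [214 218 217 214 215 213 216 218 217 214 216 217 215 212]
 [202 205 213 212 213 214 216 214 217 215 216 218 217 213]]
```

>>> jog_arm(
  increments=[
    [[-0.001,0,0.002],[0,0,0],0],
    [[-0.001,0,0.004],[0,0,0],0],
    [[-0.001,0,0.006],[0,0,0],0],
    [[-0.001,0,0.008],[0,0,0],0],
    [[-0.001,0,0.009],[0,0,0],0],
    [[-0.001,0,0.01],[0,0,0],0],
    [[-0.001,0,0.01],[0,0,0],0],
    [[-0.001,0,0.01],[0,0,0],0],
  ],
)

```text
time_s: 14.75
eef_pos: [0.5564, 0.1087, 0.2069]
eef_rot: [0.784, 0.62, -0.0, 0.0]
ft_force: [0.3, 0.3, -0.8]
opening: 0.0213
grasp_force: 40.0
```

```bash
python3 - <<'E'
from h import *
st();print(np.round(ctrl.get_state()["moment"],2))
np.set_printoptions(linewidth=150)
print(ctrl.capture("side")[180:194,325:339,0])
E
```

```text
14.75 [0.5564 0.1087 0.2069] [ 0.3  0.3 -0.8] 0.0213 40.0 [ 0.17  0.32  1.61 -0.    1.21  0.41]
[-0.06 -0.1  -0.07]
[[  0   0   0   7  57  96 114 115 101  69  23   0   0  12]
 [  0   0   0  19  57  96 114 116 102  59  14   0   0   0]
 [  0   0   0   0  53  95 112 113  98  55   0   0   0   0]
 [  0   0   0   0  56  91 113 115  99  50   0   0   0   0]
 [ 95  80  68  49  54  97 107 107  93  47   0   0   0   0]
 [178 172 155 145 123 107 103 114 108 102  92  93  83  69]
 [211 212 209 207 186 131 102 116 143 172 184 180 172 155]
 [215 216 219 219 204 141  99 113 159 197 212 213 211 207]
 [215 216 219 218 198 139 103 115 157 198 216 216 216 218]
 [214 215 213 207 175 131 104 114 161 193 207 214 217 216]
 [212 213 211 194 171 142 135 145 171 195 205 215 216 214]
 [213 214 212 205 190 188 194 200 201 201 212 215 216 215]
 [217 218 217 215 216 213 217 217 216 212 216 216 217 211]
 [201 206 213 212 213 215 215 217 215 216 217 218 217 212]]
```

No force with the tip below the rim, so it is in the mouth. I'll continue gently.

>>> jog_arm(
  increments=[
    [[0,0,0.001],[0,0,0],0],
    [[0,0,0.002],[0,0,0],0],
    [[0,0,0.004],[0,0,0],0],
    [[0,0,0.006],[0,0,0],0],
    [[0,0,0.007],[0,0,0],0],
    [[0,0,0.008],[0,0,0],0],
    [[0,0,0.008],[0,0,0],0],
    [[0,0,0.008],[0,0,0],0],
  ],
)

```text
time_s: 15.47
eef_pos: [0.5562, 0.1085, 0.1987]
eef_rot: [0.784, 0.62, -0.0, 0.0]
ft_force: [-0.2, -1.1, -2.2]
opening: 0.0213
grasp_force: 40.0
```

>>> jog_arm(
  increments=[
    [[0,0,0.002],[0,0,0],0],
    [[0,0,0.004],[0,0,0],0],
    [[0,0,0.006],[0,0,0],0],
    [[0,0,0.008],[0,0,0],0],
    [[0,0,0.01],[0,0,0],0],
    [[0,0,0.01],[0,0,0],0],
    [[0,0,0.01],[0,0,0],0],
    [[0,0,0.01],[0,0,0],0],
  ],
)

```text
time_s: 16.13
eef_pos: [0.5562, 0.1086, 0.1887]
eef_rot: [0.784, 0.62, -0.0, -0.0]
ft_force: [-0.0, -1.0, -2.5]
opening: 0.0214
grasp_force: 40.0
```

```bash
python3 - <<'E'
from h import *
st();print(np.round(ctrl.get_state()["moment"],2))
s=ctrl.capture("side");cv2.imwrite("pics/s5.png",s[:,:,::-1])
cv2.imwrite("pics/crop6.png",cv2.resize(s[155:215,300:360,::-1],(600,600),interpolation=cv2.INTER_CUBIC))
E
```

```text
16.13 [0.5562 0.1086 0.1887] [-0.  -1.  -2.5] 0.0214 40.0 [ 0.17  0.33  1.64 -0.    1.17  0.41]
[-0.36 -0.04 -0.  ]
```

View pics/crop6.png

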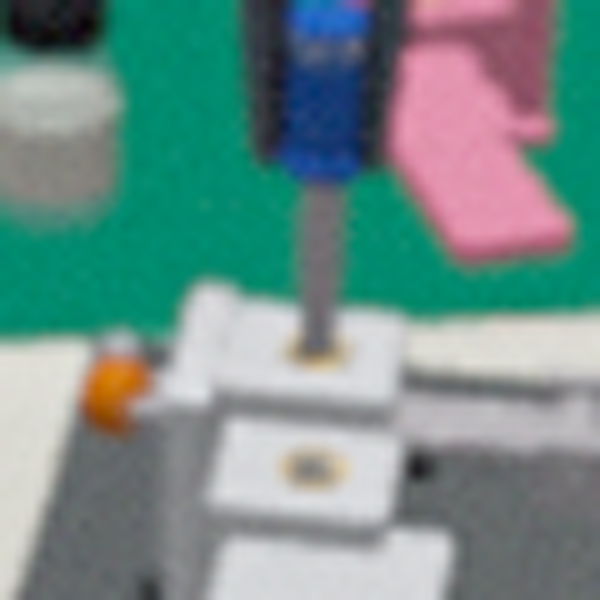

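The pin is in the upper bushing, with the tip between the lugs next. The small sideways force says to ease 0.5 mm towards -y.

>>> jog_arm(
  increments=[
    [[-0.0005,0,0.002],[0,0,0],0],
    [[-0.0005,0,0.004],[0,0,0],0],
    [[-0.0005,0,0.006],[0,0,0],0],
    [[-0.0005,0,0.009],[0,0,0],0],
    [[-0.0005,0,0.012],[0,0,0],0],
    [[-0.0005,0,0.014],[0,0,0],0],
    [[-0.0005,0,0.014],[0,0,0],0],
    [[-0.0005,0,0.014],[0,0,0],0],
  ],
)

```text
time_s: 16.85
eef_pos: [0.5562, 0.1083, 0.1747]
eef_rot: [0.784, 0.62, -0.0, -0.0]
ft_force: [0.2, -0.4, -1.2]
opening: 0.021
grasp_force: 40.0
```

```bash
python3 - <<'E'
from h import *
st();print(np.round(ctrl.get_state()["moment"],2))
E
```

```text
16.85 [0.5562 0.1083 0.1747] [ 0.2 -0.4 -1.2] 0.021 40.0 [0.17 0.34 1.66 0.   1.14 0.4 ]
[-0.14 -0.08 -0.  ]
```

>>> jog_arm(
  increments=[
    [[-0.0002,0,0.002],[0,0,0],0],
    [[-0.0002,0,0.004],[0,0,0],0],
    [[-0.0002,0,0.006],[0,0,0],0],
    [[-0.0002,0,0.008],[0,0,0],0],
    [[-0.0002,0,0.01],[0,0,0],0],
    [[-0.0002,0,0.012],[0,0,0],0],
    [[-0.0002,0,0.012],[0,0,0],0],
    [[-0.0002,0,0.012],[0,0,0],0],
  ],
)

```text
time_s: 17.52
eef_pos: [0.5561, 0.108, 0.1628]
eef_rot: [0.784, 0.62, -0.0, -0.0]
ft_force: [-0.8, -0.8, -1.6]
opening: 0.021
grasp_force: 40.0
```

```bash
python3 - <<'E'
from h import *
st();print(np.round(ctrl.get_state()["moment"],2))
E
```

```text
17.52 [0.5561 0.108  0.1628] [-0.8 -0.8 -1.6] 0.021 40.0 [ 0.17  0.35  1.68 -0.    1.11  0.4 ]
[-0.01 -0.09  0.04]
```

>>> jog_arm(
  increments=[
    [[0,0,0.002],[0,0,0],0],
    [[0,0,0.004],[0,0,0],0],
    [[0,0,0.006],[0,0,0],0],
    [[0,0,0.008],[0,0,0],0],
    [[0,0,0.01],[0,0,0],0],
    [[0,0,0.01],[0,0,0],0],
    [[0,0,0.01],[0,0,0],0],
    [[0,0,0.01],[0,0,0],0],
  ],
)

```text
time_s: 18.18
eef_pos: [0.5563, 0.108, 0.153]
eef_rot: [0.784, 0.62, 0.0, 0.0]
ft_force: [-0.7, -0.1, -1.1]
opening: 0.0214
grasp_force: 40.0
```

```bash
python3 - <<'E'
from h import *
st();print(np.round(ctrl.get_state()["moment"],2))
s=ctrl.capture("side");cv2.imwrite("pics/s6.png",s[:,:,::-1])
cv2.imwrite("pics/crop7.png",cv2.resize(s[155:215,300:360,::-1],(600,600),interpolation=cv2.INTER_CUBIC))
W=np.array(ctrl.get_calibration("side")["world_from_camera"])
for l in("go_gauge","upper_bush"):
    for d in ctrl.spot_point(l,"side")[:3]: print(l,round(d["confidence"],2),np.round((W@np.r_[d["position"],1])[:3],4))
E
```

```text
18.18 [0.5563 0.108  0.153 ] [-0.7 -0.1 -1.1] 0.0214 40.0 [ 0.17  0.36  1.69 -0.    1.09  0.4 ]
[-0.06 -0.09  0.01]
go_gauge 0.61 [0.5579 0.1094 0.1339]
upper_bush 0.95 [0.2756 0.1768 0.0955]
upper_bush 0.77 [0.6367 0.4243 0.0921]
upper_bush 0.66 [0.5574 0.1126 0.1087]
```

View pics/crop7.png

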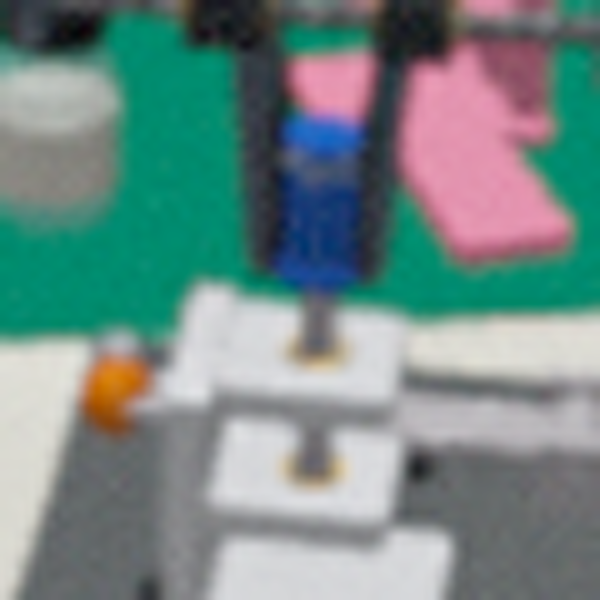

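The pin passes through both bushings: the upper ring is at crop (318,352) and the lower at (315,468), with about 26 mm of bare pin showing. I'll go the last 6.5 mm and hold.

>>> jog_arm(
  increments=[
    [[0,0,0.002],[0,0,0],0],
    [[0,0,0.004],[0,0,0],0],
    [[0,0,0.0055],[0,0,0],0],
    [[0,0,0.0065],[0,0,0],0],
    [[0,0,0.0065],[0,0,0],0],
    [[0,0,0.0065],[0,0,0],0],
    [[0,0,0.0065],[0,0,0],0],
    [[0,0,0.0065],[0,0,0],0],
  ],
)

```text
time_s: 19.0
eef_pos: [0.5563, 0.108, 0.1465]
eef_rot: [0.784, 0.62, 0.0, 0.0]
ft_force: [0.2, 0.7, -1.4]
opening: 0.0211
grasp_force: 40.0
```

```bash
python3 - <<'E'
from h import *
S=st();s=ctrl.capture("side");np.set_printoptions(linewidth=150)
# bare pin rows: collar lower edge vs bush, on the pin column
print(s[176:194,331].tolist())
for z in(.122,.126,.130):print(z,proj("side",[.5563,.108,z]))
print(proj("side",[.5563,.108,.106]))
W=np.array(ctrl.get_calibration("side")["world_from_camera"])
for l in("go_gauge","bracket","clamp_knob"):
    for d in ctrl.spot_point(l,"side")[:3]: print(l,round(d["confidence"],2),np.round((W@np.r_[d["position"],1])[:3],4))
E
```

```text
19.0 [0.5563 0.108  0.1465] [ 0.2  0.7 -1.4] 0.0211 40.0 [ 0.17  0.37  1.7  -0.    1.07  0.4 ]
[[26, 62, 115], [26, 62, 119], [33, 63, 120], [20, 59, 113], [26, 58, 114], [10, 56, 112], [29, 64, 115], [22, 65, 128], [27, 79, 155], [40, 67, 131], [76, 83, 107], [100, 100, 108], [108, 106, 109], [101, 99, 109], [137, 123, 104], [194, 172, 140], [217, 213, 210], [214, 216, 220]]
0.122 [330.9320002  185.82819311]
0.126 [330.97669487 184.65277391]
0.13 [331.02153618 183.4725636 ]
[330.75467945 190.48241511]
go_gauge 0.52 [0.5595 0.108  0.1278]
bracket 0.87 [0.2768 0.1793 0.002 ]
bracket 0.79 [ 0.3228  0.4337 -0.0057]
bracket 0.76 [0.5591 0.108  0.0146]
clamp_knob 0.68 [0.5088 0.2134 0.0265]
```

```bash
python3 -c "
from rig import ctrl
print(ctrl.sign_off())"
```

```text
the job is handed in; nothing more can be done
None
```

The clamp strap is fully down and the blue gauge is threaded through both bushings, still held in the gripper with about 20 mm of bare pin showing; the job was handed in at about 19 s, and the other objects were not touched.

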